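# Make up two delicatessen gift boxes

## Task

Make up the two gift boxes: in the three-compartment box stand the waxed cheese in the middle compartment with the squat jar and the slim jar in the two end compartments, either way round; in the two-compartment box stand the stoneware bottle and the little house, one in each compartment. Everything stands upright on its compartment's floor, set down and not dropped. Leave the pepper mill, the bowl and the square tin where they are.

Things in the scene. Friction and masses are not known exactly. Their poses are not given: they have to be found in the camera images.
- box_three: Loose open plywood gift box, three compartments in a row along its x axis, 264 x 94 mm outside, 25 mm high, floor, walls and dividers 6 mm thick; long side within 0.3 rad of world x, left or right of the stock. Compartments 80 (x) by 82 (y) mm inside, centres at x = -86, 0 and +86 mm, y = 0 of the box. Origin: centre of the underside; compartment floor at z = 6 mm.
- box_two: Loose open plywood gift box, two compartments in a row along its x axis, 178 x 94 mm outside, 25 mm high, floor, walls and dividers 6 mm thick; long side within 0.3 rad of world x, left or right of the stock. Compartments 80 (x) by 82 (y) mm inside, centres at x = -43 and +43 mm, y = 0 of the box. Origin: centre of the underside; compartment floor at z = 6 mm.
- squat_jar: Short wide jar of dark preserve, black lid and paper band: upright straight cylinder 56 mm in diameter, 56 mm high. Origin: centre of the underside, z up.
- slim_jar: Tall narrow jar of dark preserve, black lid and paper band: upright straight cylinder 44 mm in diameter, 96 mm high. Origin: centre of the underside, z up.
- cheese: Small whole cheese in dark red wax: upright cylinder 62 mm in diameter, 48 mm high, edges rounded by 7 mm, paper disc on top. Origin: centre of the underside, z up.
- bottle: Small brown stoneware bottle: cylindrical body 52 mm in diameter up to z = 74 mm, shoulder narrowing to a neck 26 mm in diameter from z = 88 mm, black cap; 110 mm high. Origin: centre of the underside, z up.
- house: White ceramic canal house with a stepped gable, standing: 34 mm deep (x) at every height; 44 mm wide (y) up to z = 62 mm, 30 mm wide up to 78 mm, 16 mm wide up to its top at 92 mm. Windows and door on its -x face. May stand at any yaw. Origin: centre of the underside, z up.
- mill: Bystander, stays where it is: turned dark wooden pepper mill, 46 mm in diameter, 108 mm high. Origin: centre of the underside, z up.
- bowl: Bystander, stays where it is: empty white ceramic dip bowl, 66 mm in diameter, 32 mm high. Origin: centre of the underside, z up.
- tin: Bystander, stays where it is: plain square metal tin, 50 x 50 mm, 68 mm high, any yaw. Origin: centre of the underside, z up.
There are look-alikes about, which are no part of the job. Leave any purple or turquoise look-alike of the squat_jar alone.

How it is judged:
By the outcome, as a careful person would: the job done as asked, in the order asked, and still so for the second after the job is handed in, with the robot touching nothing.
It also fails if it takes over 122 s, if anything falls off the work surface, if the arm or the gripper's body presses on something with over 40 N, if the wrist force passes 120 N, or if a joint passes its speed limit or range.

## Robot

A 6-joint arm with a two-finger parallel gripper is mounted at the origin on the work surface. World frame = base frame: x ahead of the robot, y to its left, z up, the work surface at z = 0. Lengths are in m, angles in rad, forces in N, time in s.
With the tool pointing down it reaches from about 0.15 to 0.775 m from the base axis. Payload 6.1 kg.
Tool frame: the origin (TCP) lies midway between the tips of the shut fingers; the grasp point (between the pads) lies arm.hold_point_z behind it (arm.hold_point_z is the distance from the TCP to the grasp point, in m); x points along the fingers, z is the direction in which the jaws open and shut, and the axes are right-handed (so a half turn about x gives the same grasp; the last joint's range is limited). The gripper opens to 85 mm and grips with 20 to 120 N. Pads are 22 mm wide; open, the fingers measure 114 mm over their backs; the gripper's body (76 mm by 85 mm) begins 54 mm behind the grasp point. The pads swing forward as they close: fully open they stand 13 mm farther back than shut.
Start: joints at [-1.151, 0.126, -0.04, 1.405, 0, 1.571], TCP at [0.214, -0.479, 0.231] pointing down, gripper open.
Joint ranges: [-2.72, 2.72], [-0.95, 1.95], [-1.27, 1.35], [-1.78, 2.02], [-1.46, 1.47], [-3.14, 3.14]. Speed limits (rad/s): [2.39, 2.39, 3.01, 3.14, 3.14, 3.14].

## Interface

Orientations are given as [roll, pitch, yaw] about the fixed x, y, z axes, in that order (R = Rz(yaw) Ry(pitch) Rx(roll)).
In Python, from rig import readout, get_image, hand_in, arm gives the robot as it stands.
- The arm moves only by the tool move_arm, never from a script. Its argument "commands" is a list of rows, each a list of 2 entries, a list of its own where there are three numbers: the shift along the tool's x, y, z in mm, then the turn about the tool's x in rad. In form: [[[dx, dy, dz], roll], ...]. A call has exactly 10 rows; each row is the pose to reach, as a shift and turn from the pose commanded when the call began, along the tool's axes at that moment; what a row does not reach only later rows make up. A row lasts 1/8 s, in which the tool goes at most 62.5 mm and 10.7 degrees, less where a joint would pass 70% of its speed; a pose out of reach is approached as far as the arm can. A call with a gripper value outside its range is refused whole. "fingers" is the closure, from 0 (fully open) to 1 (shut), set as the call begins (left out, the last holds). The fingers move at their own pace and stop on an object; "squeeze" is the grip in N (left out, the last holds). Time passes only in rows, so rows that repeat a pose let the fingers close, or fill a call up. It gives the time, the measured TCP pose, the force and the opening at its end, in the units of the state.
- readout.read_state(): the state, without advancing time (a new reading comes with each control period).
- get_image(name): name is "scene" or "top" or "wrist"; returns a dict with "frame" (420x560x3 uint8, red, green, blue), "camera_matrix" (3x3 intrinsics, pixels), "T" (4x4, takes a point from camera to world coordinates); the wrist camera has in their place "mount" (4x4, takes a point from camera to tool coordinates, whose origin is the TCP and whose axes are the tool frame's). Camera axes: x right, y down, z forward; pixel columns grow to the right and rows downward; lengths in m; the calibration is good to about 2 mm. A picture is of the moment at which its call begins: read the wrist's pose just before it. There is no depth.
- hand_in(): hands the job in, once; it reports no verdict.
The state is a dict: "t": time; "joints": joint angles; "joint_velocities": joint speeds; "effort": joint torques, N m; "position": TCP position; "tcp_rot": TCP orientation; "wrist_force": force on the tool from outside, world axes, zero at the start; "wrist_torque": the same for the moment, N m; "width": finger opening in m.
Only numpy, scipy, OpenCV 4.12 (cv2) and the standard library are available. Lean on these libraries where they do the work, as an engineer would, in place of code of your own. Each camera call takes 0.05 s, during which the arm holds its last target.

## Working session

There is one attempt and no reset: what is moved stays moved. The work goes in short steps, Python scripts to look and compute and a tool call to move; the robot and the scene stay as the last step left them, time stands still between calls to the robot, and variables do not carry over. Pictures are saved under pics/ and viewed, and the job is handed in when it is done.

Besides the shell and the picture viewer there is one more tool, called after "Emit:" by a JSON object that holds its "method" and its "body", one argument or row to a line. move_arm: Moves the arm, as the interface text tells. Its arguments: {"type":"object","properties":{"commands":{"type":"array","items":{"type":"array"}},"fingers":{"type":"number"},"squeeze":{"type":"number"}},"required":["commands"]}

```bash
ls; mkdir -p pics; python3 - <<'E'
from rig import readout,get_image,arm
import cv2,numpy as np
s=readout.read_state();print({k:np.round(v,3).tolist() for k,v in s.items()})
print([a for a in dir(arm) if a[0]!='_'],arm.hold_point_z)
for n in("scene","top"):
    d=get_image(n);cv2.imwrite(f"pics/{n}0.png",d["frame"][:,:,::-1]);np.savez(f"{n}0.npz",**d)
    print(n,np.round(d["camera_matrix"],1).tolist(),np.round(d["T"],3).tolist())
E
```

```text
pics
{'t': 0.0, 'joints': [-1.151, 0.126, -0.041, 1.405, -0.0, 1.571], 'joint_velocities': [-0.001, -0.0, -0.002, -0.002, 0.0, 0.001], 'effort': [-0.003, -43.591, 35.292, 0.017, -0.0, 0.0], 'position': [0.214, -0.479, 0.231], 'tcp_rot': [-3.137, 1.569, 1.995], 'wrist_force': [0.575, 0.541, 0.274], 'wrist_torque': [-0.038, 0.019, -0.01], 'width': 0.085}
['PlanningError', 'hold_point_z'] 0.0187
scene [[438.2, 0.0, 285.4], [0.0, 438.2, 204.3], [0.0, 0.0, 1.0]] [[0.519, 0.683, -0.515, 1.004], [0.855, -0.409, 0.319, -0.296], [0.007, -0.606, -0.796, 0.802], [0.0, 0.0, 0.0, 1.0]]
top [[402.8, 0.0, 279.4], [0.0, 402.8, 207.3], [0.0, 0.0, 1.0]] [[0.006, -0.993, 0.116, 0.45], [-1.0, -0.005, 0.01, -0.007], [-0.009, -0.116, -0.993, 0.882], [0.0, 0.0, 0.0, 1.0]]
```

View pics/scene0.png

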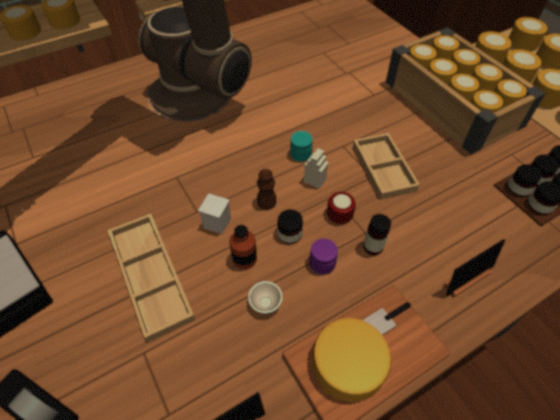

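View pics/top0.png

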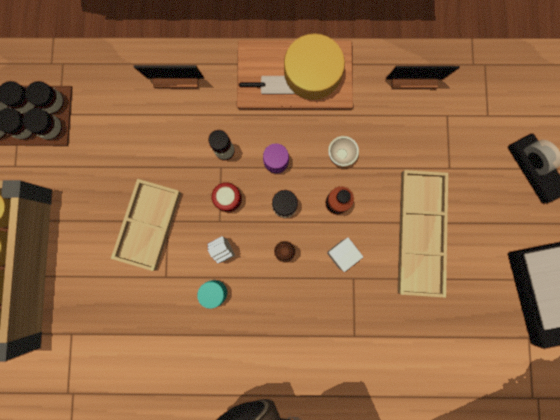

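Top view: squat jar at (285,204) with black lid; purple (276,158) and turquoise (211,295) are the look-alikes. Slim jar (221,143), cheese (226,197), bottle (340,200), house (220,250), mill (285,251), tin (346,254), bowl (343,152). Box_three is at (425,233) on the right and box_two at (147,225) on the left. I'll confirm these in an enlarged crop.

```bash
python3 - <<'E'
import cv2
a=cv2.imread("pics/top0.png")
cv2.imwrite("pics/tc0.png",cv2.resize(a[120:320,195:375],None,fx=3.3*.9,fy=3.3*.9,interpolation=cv2.INTER_CUBIC))
b=cv2.imread("pics/scene0.png")
cv2.imwrite("pics/sc0.png",cv2.resize(b[120:330,190:430],None,fx=2.8,fy=2.8,interpolation=cv2.INTER_CUBIC))
E
```

```text
(no output)
```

View pics/tc0.png

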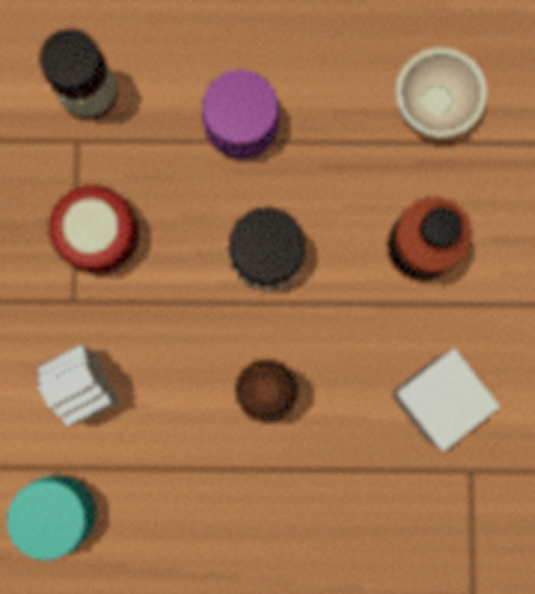

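View pics/sc0.png

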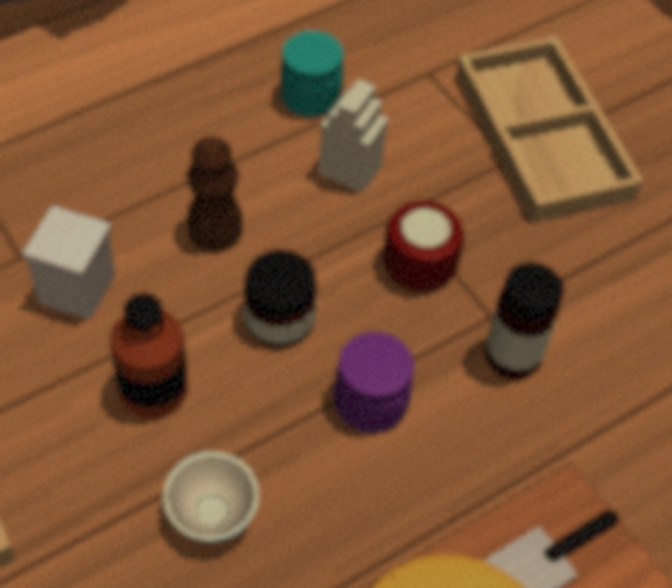

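Crop confirms: the squat jar is the black-lidded one with a paper band at top-image (285,204). Now measuring.

```bash
cat > h.py <<'E'
import cv2,numpy as np
def ld(n):
    d=np.load(n+".npz");return d["frame"],d["camera_matrix"],d["T"]
def ray(K,T,uv,z):
    uv=np.atleast_2d(np.array(uv,float));p=np.c_[uv,np.ones(len(uv))]@np.linalg.inv(K).T@T[:3,:3].T
    o=T[:3,3];return o+p*((z-o[2])/p[:,2:3])
def proj(K,T,P):
    q=(np.atleast_2d(P)-T[:3,3])@T[:3,:3];q=q@K.T;return q[:,:2]/q[:,2:]
def blob(m,seed,rad):
    g=np.zeros(m.shape,np.uint8);cv2.circle(g,seed,rad,255,-1)
    m=cv2.bitwise_and(m.astype(np.uint8)*255,g)
    n,l,st,c=cv2.connectedComponentsWithStats(m)
    k=1+np.argmax(st[1:,4]);return (l==k).astype(np.uint8),st[k],c[k]
E
python3 - <<'E'
from h import *
f,K,T=ld("top0");hsv=cv2.cvtColor(f,cv2.COLOR_RGB2HSV)
S,V=hsv[...,1].astype(int),hsv[...,2].astype(int);H=hsv[...,0].astype(int)
dark=V<70; white=(S<70)&(V>130)
def go(n,m,seed,rad,z):
    b,st,c=blob(m,seed,rad);cs,_=cv2.findContours(b,0,2);cc=max(cs,key=len)
    (cx,cy),r=cv2.minEnclosingCircle(cc)
    P=ray(K,T,[c,(cx,cy)],z);print(n,st.tolist(),np.round(c,1),"xyz",np.round(P[:,:2]*1000,1).tolist(),"d",round(2*np.sqrt(st[4]/np.pi)*(T[2,3]-z)/K[0,0]*1000))
go("squat",dark,(285,204),22,.056)
go("slim",dark,(220,141),13,.096)
go("cheese",(S<110)&(V>110),(226,197),14,.048)
go("cheesered",((H<8)|(H>170))&(S>120)|((S<110)&(V>110)),(226,197),24,.035)
go("cap",dark,(344,197),9,.110)
go("tin",white,(346,254),28,.068)
go("bowl",(S<110)&(V>100),(343,152),24,.032)
go("house",white,(220,250),22,.08)
go("mill",V<75,(285,251),16,.1)
go("teal",(H>70)&(H<100)&(S>80),(211,295),22,.05)
go("purple",(H>130)&(H<165)&(S>80),(276,158),22,.05)
for n,x0,y0,x1,y1 in(("two",100,170,190,280),("three",390,160,460,305)):
    print(n,[(H[y,x],S[y,x],V[y,x]) for y,x in ((y0+30,x0+5),((230,145) if n=="two" else (235,425)))])
cv2.imwrite("pics/b2.png",cv2.resize(f[170:280,100:190,::-1],None,fx=5,fy=5,interpolation=2))
cv2.imwrite("pics/b3.png",cv2.resize(f[160:305,390:460,::-1],None,fx=4,fy=4,interpolation=2))
cv2.imwrite("pics/hs.png",cv2.resize(f[230:272,200:245,::-1],None,fx=12,fy=12,interpolation=2))
E
```

```text
squat [273, 191, 25, 26, 504] [284.7 203.1] xyz [[555.8, -9.9], [555.4, -9.3]] d 52
slim [209, 131, 22, 23, 375] [219.5 141.7] xyz [[674.2, 121.6], [674.6, 121.6]] d 43
cheese [216, 187, 19, 18, 274] [225.  195.5] xyz [[572.2, 115.3], [572.1, 115.2]] d 39
cheesered [212, 182, 30, 30, 651] [226.2 196.8] xyz [[571.5, 114.4], [571.6, 113.5]] d 61
cap [337, 190, 13, 14, 142] [343.2 196.3] xyz [[562.5, -122.6], [562.6, -122.7]] d 26
tin [329, 238, 34, 34, 660] [345.3 254.2] xyz [[451.5, -131.8], [451.1, -132.0]] d 59
bowl [328, 136, 31, 31, 772] [343.1 150.7] xyz [[673.4, -135.4], [672.7, -135.2]] d 66
house [208, 236, 24, 27, 397] [218.4 249.8] xyz [[458.8, 121.3], [460.3, 119.1]] d 45
mill [275, 242, 20, 20, 185] [286.1 251.4] xyz [[456.1, -12.9], [456.3, -10.4]] d 30
teal [198, 281, 29, 27, 616] [211.8 293.8] xyz [[370.0, 137.5], [369.6, 137.1]] d 58
purple [263, 144, 26, 29, 582] [275.7 157.9] xyz [[652.6, 9.6], [652.4, 9.9]] d 56
two [(np.int64(13), np.int64(144), np.int64(166)), (np.int64(19), np.int64(104), np.int64(197))]
three [(np.int64(13), np.int64(136), np.int64(169)), (np.int64(17), np.int64(114), np.int64(193))]
```

View pics/b2.png

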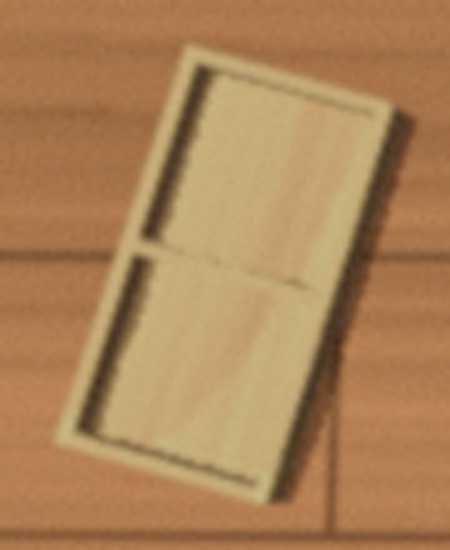

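View pics/b3.png

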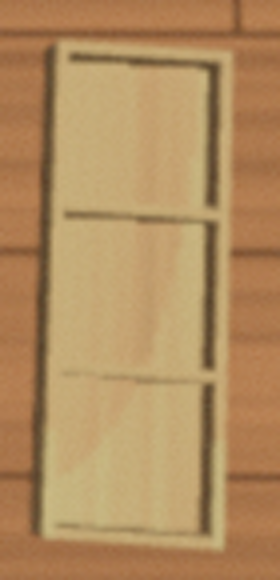

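View pics/hs.png

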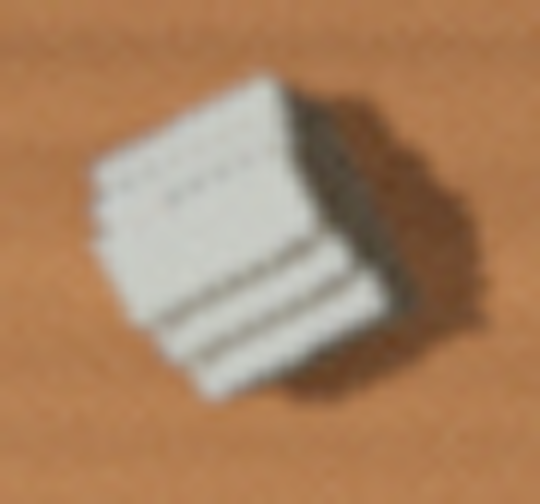

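```bash
python3 - <<'E'
from h import *
f,K,T=ld("top0");fs,Ks,Ts=ld("scene0")
def up(p,k,x0,y0): return (np.array(p,float)+.5)/k-.5+[x0,y0]
for n,p,k,o in(("two",[(190,48),(397,105),(272,500),(58,440)],5,(100,170)),("three",[(58,42),(234,52),(222,548),(40,538)],4,(390,160))):
    P=ray(K,T,up(p,k,*o),.025)[:,:2]*1000
    c=P.mean(0);e=(P[0]+P[1]-P[2]-P[3])/2
    print(n,c.round(1),"L",np.linalg.norm(e).round(1),"W",np.linalg.norm((P[0]+P[3]-P[1]-P[2])/2).round(1),"yaw",np.arctan2(e[1],e[0]).round(3))
p=[(140,325),(320,225),(275,150),(100,240)]
P=ray(K,T,up(p,12,200,230),.092)[:,:2]*1000
print("house",P.round(1).tolist(),P.mean(0).round(1)); d=P[1]-P[0]+P[2]-P[3];print("ax",np.arctan2(d[1],d[0]).round(3),np.linalg.norm(d)/2)
# bottom edge of the step at 62mm: check in scene
for n,q in (("squat",(555.6,-9.6,56)),("slim",(674.4,121.6,96)),("cheese",(572,115,48)),("bottle",(562.5,-122.6,110)),("house",(*P.mean(0),92))):
    print(n,proj(Ks,Ts,np.array(q)/1000).round(1))
for n,s in(("squat",(290,217)),("slim",(379,226)),("bottle",(241,231)),("cheese",(341,203))):
    hsv=cv2.cvtColor(fs,cv2.COLOR_RGB2HSV)
    m=hsv[...,2]<60 if n!="cheese" else (hsv[...,1]<110)&(hsv[...,2]>110)
    b,st,c=blob(m,s,{"squat":14,"slim":12,"bottle":8,"cheese":14}[n]);print(n,st,c.round(1))
E
```

```text
two [513.7 287.4] L 175.4 W 94.7 yaw -0.275
three [ 498.8 -306.1] L 263.3 W 94.5 yaw -0.066
house [[445.3, 133.1], [461.6, 104.1], [473.7, 111.7], [459.0, 139.9]] [459.9 122.2]
ax -1.072 32.52681473501931
squat [[288.7 218.1]]
slim [[377.1 220.5]]
cheese [[341.4 201.5]]
bottle [[240.3 229.1]]
house [[316.9 154.1]]
squat [278 210  24  22 416] [289.7 220.2]
slim [368 214  23  25 408] [379.  226.1]
bottle [235 226  13  13 139] [240.6 231.8]
cheese [333 194  18  15 205] [341.6 200.9]
```

```bash
cat > go.py <<'E'
import sys,numpy as np
from scipy.spatial.transform import Rotation as Ro
from rig import readout
# usage go.py x y z(mm TCP) jawangle
s=readout.read_state();R=Ro.from_euler("xyz",s["tcp_rot"]).as_matrix();p=np.array(s["position"])*1000
jw=np.arctan2(R[1,2],R[0,2])
print("t",round(s["t"],2),"p",p.round(1),"jaw",jw.round(3),"j6",round(s["joints"][5],2),"F",np.round(s["wrist_force"],1),"w",round(s["width"]*1000,1),"tilt",np.round(R[:2,0],3))
for i in range(1,len(sys.argv),4):
    x,y,z,a=map(float,sys.argv[i:i+4])
    d=(a-jw+np.pi/2)%np.pi-np.pi/2
    print("shift",(R.T@(np.array([x,y,z])-p)).round(1),"roll",(-d).round(3) ,"check",(np.arctan2(*(R@Ro.from_rotvec([-d,0,0]).as_matrix())[[1,0],2])).round(3))
E
python3 go.py 572 115 190 1.505 572 115 17 1.505
```

```text
t 0.1 p [ 213.8 -479.1  230.6] jaw -1.151 j6 1.57 F [ 0.4 -0.2 -0.1] w 85.5 tilt [-0.001  0.001]
shift [  41.2  569.2 -396.5] roll 0.486 check -1.637
shift [ 214.2  569.2 -396.2] roll 0.486 check -1.637
```

Emit:
{"method": "move_arm", "body": {
  "commands": [
    [[41, 569, -396], 0.486],
    [[41, 569, -396], 0.486],
    [[41, 569, -396], 0.486],
    [[41, 569, -396], 0.486],
    [[41, 569, -396], 0.486],
    [[41, 569, -396], 0.486],
    [[41, 569, -396], 0.486],
    [[41, 569, -396], 0.486],
    [[41, 569, -396], 0.486],
    [[41, 569, -396], 0.486]
  ],
  "fingers": 0,
  "squeeze": 35
}}

```text
t: 1.35
position: [0.5286, 0.0021, 0.1948]
tcp_rot: [-3.093, 1.543, 1.609]
wrist_force: [0.5, -0.4, 0.6]
width: 0.0856
```

```bash
python3 go.py 572 115 190 1.505
```

```text
t 1.35 p [528.6   2.1 194.8] jaw -1.581 j6 3.14 F [ 0.5 -0.4  0.6] w 85.6 tilt [-0.001  0.028]
shift [   7.9   42.3 -113.1] roll 0.056 check -1.637
```

Emit:
{"method": "move_arm", "body": {
  "commands": [
    [[0, 0, 0], -0.18],
    [[0, 15, -40], -0.36],
    [[0, 42, -90], -0.54],
    [[0, 42, -113], -0.72],
    [[0, 42, -113], -0.9],
    [[0, 42, -113], -1.08],
    [[0, 42, -113], -1.26],
    [[0, 42, -113], -1.44],
    [[0, 42, -113], -1.62],
    [[0, 42, -113], -1.8]
  ]
}}

```text
t: 2.6
position: [0.5714, 0.1119, 0.1978]
tcp_rot: [1.398, 1.544, 1.618]
wrist_force: [-0.1, 0.2, 0.7]
width: 0.0853
```

```bash
python3 go.py 572 115 190 1.505
```

```text
t 2.6 p [571.4 111.9 197.8] jaw 0.22 j6 1.53 F [-0.1  0.2  0.7] w 85.3 tilt [-0.001  0.027]
shift [7.8 2.7 1.2] roll -1.285 check 1.505
```

Emit:
{"method": "move_arm", "body": {
  "commands": [
    [[8, 3, 1], -0.18],
    [[8, 3, 1], -0.36],
    [[8, 3, 1], -0.54],
    [[8, 3, 1], -0.72],
    [[8, 3, 1], -0.9],
    [[8, 3, 1], -1.08],
    [[8, 3, 1], -1.285],
    [[8, 3, 1], -1.285],
    [[8, 3, 1], -1.285],
    [[8, 3, 1], -1.285]
  ]
}}

```text
t: 3.85
position: [0.572, 0.1153, 0.1903]
tcp_rot: [0.088, 1.544, 1.586]
wrist_force: [-0.5, -0.3, -0.0]
width: 0.0857
```

```bash
python3 go.py 572 115 190 1.505; python3 - <<'E'
from rig import get_image
import cv2
cv2.imwrite("pics/w1.png",get_image("wrist")["frame"][:,:,::-1])
E
```

```text
t 3.85 p [572.  115.3 190.3] jaw 1.498 j6 0.26 F [-0.5 -0.3 -0. ] w 85.7 tilt [-0.     0.027]
shift [ 0.3 -0.1 -0.3] roll -0.007 check 1.505
```

View pics/w1.png

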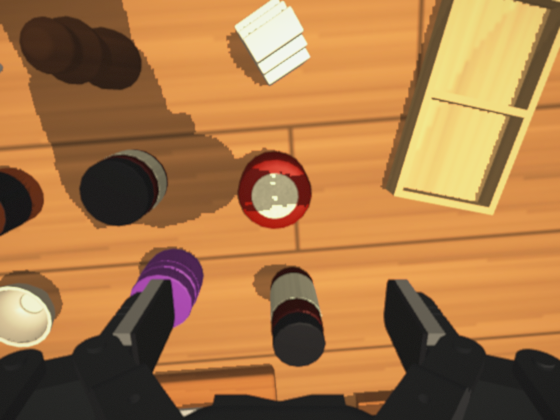

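The wrist view shows the cheese at (275,190) centred between the fingers, the slim jar at (298,315), and the purple look-alike at (172,285). I'll check that ray.

```bash
cat > w.py <<'E'
import sys
from rig import readout,get_image
from h import *
from scipy.spatial.transform import Rotation as Ro
def wrist(name=None):
    s=readout.read_state();d=get_image("wrist")
    M=np.eye(4);M[:3,:3]=Ro.from_euler("xyz",s["tcp_rot"]).as_matrix();M[:3,3]=s["position"]
    if name: cv2.imwrite("pics/"+name,d["frame"][:,:,::-1])
    return d["frame"],d["camera_matrix"],M@d["mount"]
E
python3 - <<'E'
from w import *
f,K,T=wrist()
hsv=cv2.cvtColor(f,cv2.COLOR_RGB2HSV);m=(hsv[...,1]<130)&(hsv[...,2]>130)
b,st,c=blob(m,(275,195),27);print(st,c,ray(K,T,c,.048).round(4))
for p,z in(((118,187),.056),((298,345),.096),((277,38),.092)):print(p,ray(K,T,p,z).round(3))
E
python3 go.py 572 115 17 1.505
```

```text
[ 252  173   46   46 1666] [274.46698679 195.56062425] [[0.5716 0.1157 0.048 ]]
(118, 187) [[ 0.553 -0.004  0.056]]
(298, 345) [[0.68  0.125 0.096]]
(277, 38) [[0.462 0.125 0.092]]
t 3.95 p [572.  115.3 190.3] jaw 1.498 j6 0.26 F [-0.1  0.  -0.9] w 85.3 tilt [-0.     0.027]
shift [173.3  -0.4  -4.9] roll -0.007 check 1.505
```

Emit:
{"method": "move_arm", "body": {
  "commands": [
    [[40, 0, -1], 0],
    [[85, 0, -2], 0],
    [[125, 0, -4], 0],
    [[155, 0, -5], 0],
    [[168, 0, -5], 0],
    [[173, 0, -5], 0],
    [[173, 0, -5], 0],
    [[173, 0, -5], 0],
    [[173, 0, -5], 0],
    [[173, 0, -5], 0]
  ]
}}

```text
t: 5.2
position: [0.5719, 0.115, 0.0178]
tcp_rot: [0.053, 1.544, 1.553]
wrist_force: [-0.3, 0.4, -0.1]
width: 0.0853
```

Emit:
{"method": "move_arm", "body": {
  "commands": [
    [[0, 0, 0], 0],
    [[0, 0, 0], 0],
    [[0, 0, 0], 0],
    [[0, 0, 0], 0],
    [[0, 0, 0], 0],
    [[0, 0, 0], 0],
    [[0, 0, 0], 0],
    [[0, 0, 0], 0],
    [[0, 0, 0], 0],
    [[0, 0, 0], 0]
  ],
  "fingers": 1,
  "squeeze": 35
}}

```text
t: 6.45
position: [0.5718, 0.115, 0.0179]
tcp_rot: [0.053, 1.544, 1.553]
wrist_force: [-1.6, 0.5, 6.3]
width: 0.0607
```

```bash
python3 go.py 572 115 150 1.505 ; python3 - <<'E'
from w import *
wrist("w2.png")
E
```

```text
t 6.45 p [571.8 115.   17.9] jaw 1.499 j6 0.26 F [-1.6  0.5  6.3] w 60.7 tilt [0.    0.027]
shift [-132.     0.     3.5] roll -0.006 check 1.505
```

View pics/w2.png

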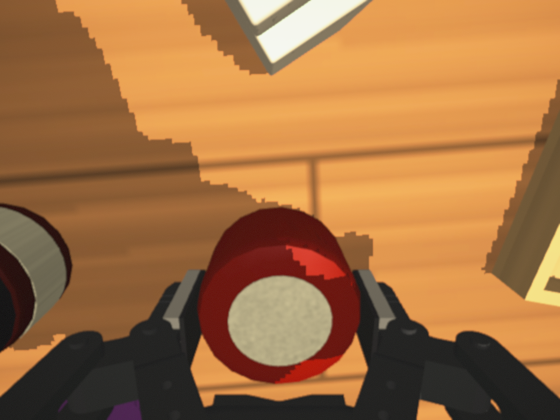

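Emit:
{"method": "move_arm", "body": {
  "commands": [
    [[-10, 0, 0], 0],
    [[-40, 0, 1], 0],
    [[-80, 0, 2], 0],
    [[-115, 0, 3], 0],
    [[-135, 0, 3], 0],
    [[-142, 0, 3], 0],
    [[-142, 0, 3], 0],
    [[-142, 0, 3], 0],
    [[-142, 0, 3], 0],
    [[-142, 0, 3], 0]
  ]
}}

```text
t: 7.75
position: [0.5716, 0.1141, 0.1587]
tcp_rot: [0.12, 1.544, 1.619]
wrist_force: [0.2, 0.0, -2.0]
width: 0.0606
```

```bash
python3 go.py 499 -306 160 1.505
```

```text
t 7.75 p [571.6 114.1 158.7] jaw 1.499 j6 0.26 F [ 0.2  0.  -2. ] w 60.6 tilt [-0.001  0.027]
shift [ -12.4   42.4 -424. ] roll -0.006 check 1.505
```

Emit:
{"method": "move_arm", "body": {
  "commands": [
    [[-2, 4, -40], 0],
    [[-4, 9, -90], 0],
    [[-5, 15, -145], 0],
    [[-7, 20, -200], 0],
    [[-8, 26, -255], 0],
    [[-10, 31, -310], 0],
    [[-11, 36, -360], 0],
    [[-12, 40, -400], 0],
    [[-12, 42, -424], -0.006],
    [[-12, 42, -424], -0.006]
  ]
}}

```text
t: 9.0
position: [0.4992, -0.3074, 0.1595]
tcp_rot: [0.095, 1.544, 1.597]
wrist_force: [-0.1, 0.3, -1.4]
width: 0.0605
```

```bash
python3 - <<'E'
from w import *
wrist("w3.png")
E
python3 go.py 499 -306 30 1.505 
```

```text
t 9.05 p [ 499.4 -306.3  159.6] jaw 1.504 j6 -0.5 F [-0.5 -0.2 -0.8] w 60.6 tilt [-0.001  0.028]
shift [ 1.296e+02  1.000e-01 -3.300e+00] roll -0.001 check 1.505
```

View pics/w3.png

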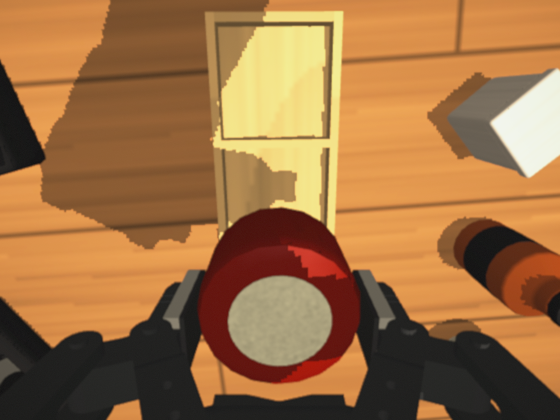

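```bash
python3 - <<'E'
from w import *
f,K,T=wrist()
print((ray(K,T,[(206,12),(343,12),(215,138),(337,139),(215,148),(336,148)],.025)[:,:2]*1000).round(1).tolist())
c,s=np.cos(-.066),np.sin(-.066)
for l in((-132,47),(-132,-47),(-46,47),(-46,-47),(-40,47),(-40,-47)):print(l,499+c*l[0]-s*l[1],-306+s*l[0]+c*l[1])
E
```

```text
[[365.2, -343.1], [370.9, -250.0], [449.3, -347.0], [456.4, -255.6], [456.6, -347.9], [463.1, -256.5]]
(-132, 47) 370.3871400925501 -250.39665238111405
(-132, -47) 364.187643215658 -344.19199468804
(-46, 47) 456.19990007548233 -256.068532502526
(-46, -47) 450.0004031985902 -349.86387480945194
(-40, 47) 462.1868368184776 -256.46424506913615
(-40, -47) 455.9873399415855 -350.2595873760621
```

Emit:
{"method": "move_arm", "body": {
  "commands": [
    [[30, 0, -1], 0],
    [[70, 0, -2], 0],
    [[100, 0, -3], 0],
    [[118, 0, -3], 0],
    [[126, 0, -3], 0],
    [[129, 0, -3], 0],
    [[131, 0, -3], 0],
    [[132, 0, -3], 0],
    [[133, 0, -3], 0],
    [[133, 0, -3], 0]
  ]
}}

```text
t: 10.35
position: [0.4995, -0.3054, 0.0271]
tcp_rot: [0.07, 1.544, 1.575]
wrist_force: [-0.9, 0.1, -1.5]
width: 0.0607
```

```bash
python3 go.py 499 -306 24 1.505;python3 - <<'E'
from rig import get_image
import cv2
cv2.imwrite("pics/s4.png",cv2.resize(get_image("scene")["frame"][180:360,60:300,::-1],None,fx=3,fy=3))
E
```

```text
t 10.35 p [ 499.5 -305.4   27.1] jaw 1.505 j6 -0.49 F [-0.9  0.1 -1.5] w 60.7 tilt [-0.     0.027]
shift [ 3.1  0.4 -0.7] roll 0.0 check 1.505
```

View pics/s4.png

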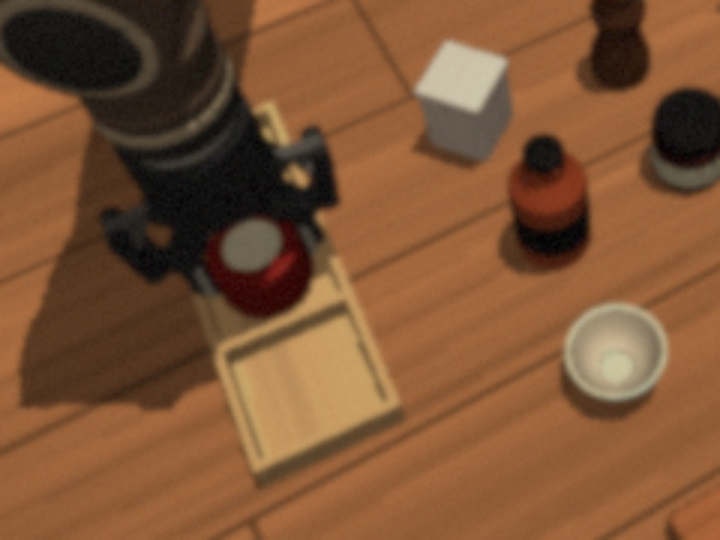

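The cheese is in the gripper over the middle compartment. I'll lower the last 3 mm slowly.

Emit:
{"method": "move_arm", "body": {
  "commands": [
    [[0.5, 0, 0], 0],
    [[1, 0, 0], 0],
    [[1.5, 0, 0], 0],
    [[2, 0, 0], 0],
    [[2.5, 0, 0], 0],
    [[3, 0, 0], 0],
    [[3.3, 0, 0], 0],
    [[3.3, 0, 0], 0],
    [[3.3, 0, 0], 0],
    [[3.3, 0, 0], 0]
  ]
}}

```text
t: 11.65
position: [0.4995, -0.3053, 0.024]
tcp_rot: [0.067, 1.544, 1.573]
wrist_force: [-1.6, 1.1, 3.5]
width: 0.0608
```

Contact: the force rose 5 N. Open and lift.

Emit:
{"method": "move_arm", "body": {
  "commands": [
    [[0, 0, 0], 0],
    [[0, 0, 0], 0],
    [[0, 0, 0], 0],
    [[0, 0, 0], 0],
    [[0, 0, 0], 0],
    [[0, 0, 0], 0],
    [[-20, 0, 0], 0],
    [[-60, 0, 0], 0],
    [[-110, 0, 0], 0],
    [[-150, 0, 0], 0]
  ],
  "fingers": 0
}}

```text
t: 12.9
position: [0.4997, -0.3095, 0.1758]
tcp_rot: [0.033, 1.545, 1.538]
wrist_force: [0.5, -0.8, -0.0]
width: 0.0856
```

```bash
python3 go.py 555 -8 175 1.505;python3 - <<'E'
from w import *
wrist("w5.png")
E
```

```text
t 12.9 p [ 499.7 -309.5  175.8] jaw 1.505 j6 -0.5 F [ 0.5 -0.8 -0. ] w 85.6 tilt [0.001 0.026]
shift [  8.7 -35.5 304.3] roll 0.0 check 1.505
```

View pics/w5.png

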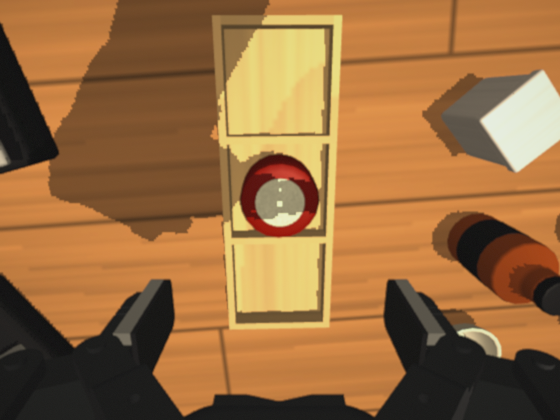

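The cheese stands in the middle compartment at (280,197) and the box hasn't moved. Next is the squat jar.

Emit:
{"method": "move_arm", "body": {
  "commands": [
    [[2, -6, 50], 0],
    [[3, -12, 110], 0],
    [[5, -20, 170], 0],
    [[7, -27, 230], 0],
    [[8, -33, 280], 0],
    [[9, -35, 304], 0],
    [[9, -35, 304], 0],
    [[9, -35, 304], 0],
    [[9, -35, 304], 0],
    [[9, -35, 304], 0]
  ]
}}

```text
t: 14.2
position: [0.5543, -0.009, 0.1728]
tcp_rot: [0.074, 1.544, 1.578]
wrist_force: [0.3, -0.1, 0.0]
width: 0.0852
```

```bash
python3 - <<'E'
from w import *
f,K,T=wrist("w6.png")
E
python3 go.py 555 -8 20 1.505
```

```text
t 14.25 p [554.3  -8.9 172.8] jaw 1.504 j6 0.04 F [ 0.2  0.7 -0.2] w 85.6 tilt [-0.     0.027]
shift [152.8  -1.   -3.2] roll -0.001 check 1.505
```

View pics/w6.png

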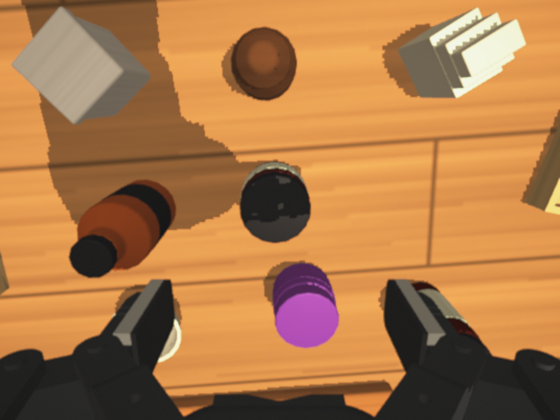

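```bash
python3 - <<'E'
from w import *
f,K,T=wrist()
print((ray(K,T,(275,206),.056)*1000).round(1),(ray(K,T,(94,257),.110)*1000).round(1),(ray(K,T,(268,205),.056)*1000).round(1))
E
```

```text
[[555.1  -8.6  56. ]] [[ 563.  -120.4  110. ]] [[553.9 -13.7  56. ]]
```

Black-lidded squat jar at (275,206); the purple one at (305,305) is clear of the fingers. Descend and grip.

Emit:
{"method": "move_arm", "body": {
  "commands": [
    [[40, 0, -1], 0],
    [[85, -1, -2], 0],
    [[120, -1, -3], 0],
    [[142, -1, -3], 0],
    [[150, -1, -4], 0],
    [[153, -1, -4], 0],
    [[153, -1, -4], 0],
    [[153, -1, -4], 0],
    [[153, -1, -4], 0],
    [[153, -1, -4], 0]
  ]
}}

```text
t: 15.55
position: [0.5552, -0.008, 0.02]
tcp_rot: [0.053, 1.544, 1.559]
wrist_force: [-0.1, 0.4, 0.4]
width: 0.0852
```

Emit:
{"method": "move_arm", "body": {
  "commands": [
    [[0, 0, 0], 0],
    [[0, 0, 0], 0],
    [[0, 0, 0], 0],
    [[0, 0, 0], 0],
    [[0, 0, 0], 0],
    [[0, 0, 0], 0],
    [[0, 0, 0], 0],
    [[0, 0, 0], 0],
    [[0, 0, 0], 0],
    [[0, 0, 0], 0]
  ],
  "fingers": 1
}}

```text
t: 16.8
position: [0.5551, -0.0081, 0.0201]
tcp_rot: [0.059, 1.544, 1.564]
wrist_force: [-1.6, -0.8, 5.4]
width: 0.0546
```

Emit:
{"method": "move_arm", "body": {
  "commands": [
    [[-10, 0, 0], 0],
    [[-40, 0, 1], 0],
    [[-80, 0, 2], 0],
    [[-115, 0, 3], 0],
    [[-135, 0, 3], 0],
    [[-140, 0, 3], 0],
    [[-140, 0, 3], 0],
    [[-140, 0, 3], 0],
    [[-140, 0, 3], 0],
    [[-140, 0, 3], 0]
  ]
}}

```text
t: 18.05
position: [0.555, -0.0088, 0.1592]
tcp_rot: [0.112, 1.544, 1.618]
wrist_force: [0.1, 0.2, -1.4]
width: 0.0545
```

```bash
python3 go.py 413 -300 165 1.505
```

```text
t 18.05 p [555.   -8.8 159.2] jaw 1.505 j6 0.04 F [ 0.1  0.2 -1.4] w 54.5 tilt [-0.001  0.027]
shift [ -13.5  122.7 -299.6] roll 0.0 check 1.505
```

Emit:
{"method": "move_arm", "body": {
  "commands": [
    [[-3, 15, -40], 0],
    [[-5, 37, -90], 0],
    [[-7, 58, -140], 0],
    [[-9, 78, -190], 0],
    [[-11, 98, -240], 0],
    [[-13, 115, -280], 0],
    [[-13, 123, -300], 0],
    [[-13, 123, -300], 0],
    [[-13, 123, -300], 0],
    [[-13, 123, -300], 0]
  ]
}}

```text
t: 19.3
position: [0.4133, -0.2996, 0.1649]
tcp_rot: [0.071, 1.544, 1.578]
wrist_force: [0.0, -0.1, -1.7]
width: 0.0541
```

```bash
python3 go.py 413 -300 29 1.505
```

```text
t 19.3 p [ 413.3 -299.6  164.9] jaw 1.507 j6 -0.58 F [ 0.  -0.1 -1.7] w 54.1 tilt [-0.     0.027]
shift [ 1.359e+02  1.000e-01 -4.100e+00] roll 0.002 check 1.505
```

Emit:
{"method": "move_arm", "body": {
  "commands": [
    [[30, 0, -1], 0],
    [[75, 0, -2], 0],
    [[108, 0, -3], 0],
    [[126, 0, -4], 0],
    [[134, 0, -4], 0],
    [[136, 0, -4], 0],
    [[136, 0, -4], 0],
    [[136, 0, -4], 0],
    [[136, 0, -4], 0],
    [[136, 0, -4], 0]
  ]
}}

```text
t: 20.55
position: [0.4127, -0.3008, 0.0291]
tcp_rot: [0.061, 1.544, 1.566]
wrist_force: [0.0, 0.2, -0.9]
width: 0.0542
```

Emit:
{"method": "move_arm", "body": {
  "commands": [
    [[0.5, 0, 0], 0],
    [[1, 0, 0], 0],
    [[1.5, 0, 0], 0],
    [[2, 0, 0], 0],
    [[2.5, 0, 0], 0],
    [[3, 0, 0], 0],
    [[3.3, 0, 0], 0],
    [[3.3, 0, 0], 0],
    [[3.3, 0, 0], 0],
    [[3.3, 0, 0], 0]
  ]
}}

```text
t: 21.8
position: [0.4127, -0.3006, 0.0261]
tcp_rot: [0.061, 1.544, 1.566]
wrist_force: [-3.2, 2.0, 5.8]
width: 0.0549
```

Contact. Release and lift.

Emit:
{"method": "move_arm", "body": {
  "commands": [
    [[0, 0, 0], 0],
    [[0, 0, 0], 0],
    [[0, 0, 0], 0],
    [[0, 0, 0], 0],
    [[0, 0, 0], 0],
    [[0, 0, 0], 0],
    [[-20, 0, 0], 0],
    [[-60, 0, 0], 0],
    [[-110, 0, 0], 0],
    [[-160, 0, 0], 0]
  ],
  "fingers": 0
}}

```text
t: 23.05
position: [0.4124, -0.3048, 0.187]
tcp_rot: [0.08, 1.544, 1.585]
wrist_force: [1.8, -0.4, 0.9]
width: 0.0854
```

```bash
python3 go.py 676 122.5 210 1.505;python3 - <<'E'
from w import *
wrist("w7.png")
E
```

```text
t 23.05 p [ 412.4 -304.8  187. ] jaw 1.505 j6 -0.58 F [ 1.8 -0.4  0.9] w 85.4 tilt [-0.     0.027]
shift [ -11.6 -235.1  444.1] roll 0.0 check 1.505
```

View pics/w7.png

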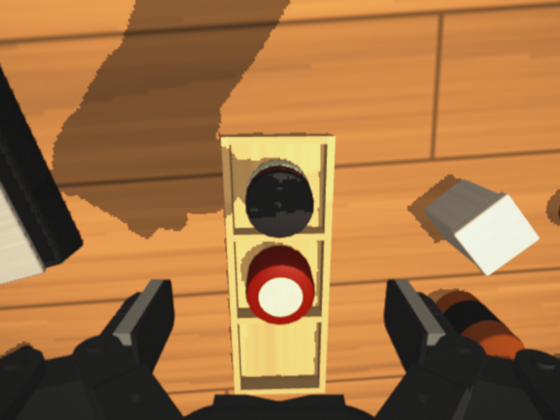

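Squat jar stands in the near compartment (280,200), cheese beside it. On to the slim jar.

Emit:
{"method": "move_arm", "body": {
  "commands": [
    [[-2, -20, 40], 0],
    [[-3, -48, 90], 0],
    [[-5, -76, 144], 0],
    [[-6, -105, 198], 0],
    [[-7, -133, 252], 0],
    [[-9, -162, 306], 0],
    [[-10, -190, 360], 0],
    [[-11, -215, 405], 0],
    [[-12, -230, 435], 0],
    [[-12, -235, 444], 0]
  ]
}}

```text
t: 24.35
position: [0.6767, 0.1242, 0.2079]
tcp_rot: [0.109, 1.544, 1.616]
wrist_force: [-0.3, -0.5, 0.4]
width: 0.0854
```

```bash
python3 - <<'E'
from w import *
f,K,T=wrist("w8.png")
E
python3 go.py 676 122.5 45 1.505
```

```text
t 24.4 p [676.8 124.1 207.9] jaw 1.507 j6 0.23 F [-1.2  1.1  0.2] w 85.6 tilt [-0.001  0.027]
shift [162.8   0.2  -6.1] roll 0.002 check 1.505
```

View pics/w8.png

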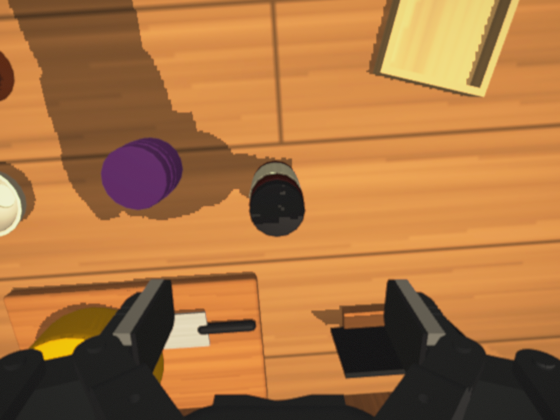

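```bash
python3 - <<'E'
from w import *
f,K,T=wrist()
print((ray(K,T,(277,207),.096)*1000).round(1))
E
```

```text
[[677.  125.9  96. ]]
```

Emit:
{"method": "move_arm", "body": {
  "commands": [
    [[40, 0, -1], 0],
    [[85, 0, -2], 0],
    [[125, 0, -3], 0],
    [[150, 0, -4], 0],
    [[160, 0, -4], 0],
    [[163, 0, -4], 0],
    [[163, 0, -4], 0],
    [[163, 0, -4], 0],
    [[163, 0, -4], 0],
    [[163, 0, -4], 0]
  ]
}}

```text
t: 25.7
position: [0.6761, 0.1228, 0.0463]
tcp_rot: [0.053, 1.544, 1.558]
wrist_force: [0.4, -0.7, 0.8]
width: 0.0854
```

Emit:
{"method": "move_arm", "body": {
  "commands": [
    [[0, 0, 0], 0],
    [[0, 0, 0], 0],
    [[0, 0, 0], 0],
    [[0, 0, 0], 0],
    [[0, 0, 0], 0],
    [[0, 0, 0], 0],
    [[0, 0, 0], 0],
    [[0, 0, 0], 0],
    [[0, 0, 0], 0],
    [[0, 0, 0], 0]
  ],
  "fingers": 1
}}

```text
t: 26.95
position: [0.676, 0.1228, 0.0461]
tcp_rot: [0.066, 1.544, 1.572]
wrist_force: [-0.4, 1.9, 4.1]
width: 0.0432
```

Emit:
{"method": "move_arm", "body": {
  "commands": [
    [[-10, 0, 0], 0],
    [[-40, 0, 1], 0],
    [[-80, 0, 2], 0],
    [[-115, 0, 3], 0],
    [[-138, 0, 3], 0],
    [[-142, 0, 3], 0],
    [[-142, 0, 3], 0],
    [[-142, 0, 3], 0],
    [[-142, 0, 3], 0],
    [[-142, 0, 3], 0]
  ]
}}

```text
t: 28.2
position: [0.6759, 0.1218, 0.1873]
tcp_rot: [0.112, 1.544, 1.617]
wrist_force: [0.4, -0.2, -0.6]
width: 0.0431
```

```bash
python3 go.py 585 -311 190 1.505
```

```text
t 28.2 p [675.9 121.8 187.3] jaw 1.505 j6 0.23 F [ 0.4 -0.2 -0.6] w 43.1 tilt [-0.001  0.027]
shift [ -14.2   62.4 -437.6] roll 0.0 check 1.505
```

Emit:
{"method": "move_arm", "body": {
  "commands": [
    [[-2, 6, -40], 0],
    [[-4, 13, -90], 0],
    [[-6, 21, -145], 0],
    [[-8, 29, -200], 0],
    [[-10, 36, -255], 0],
    [[-12, 44, -310], 0],
    [[-13, 52, -365], 0],
    [[-14, 58, -410], 0],
    [[-14, 62, -438], 0],
    [[-14, 62, -438], 0]
  ]
}}

```text
t: 29.45
position: [0.5848, -0.3135, 0.1897]
tcp_rot: [0.096, 1.544, 1.598]
wrist_force: [0.6, -0.1, -1.2]
width: 0.0435
```

```bash
python3 go.py 585 -311 55 1.505; python3 - <<'E'
from w import *
wrist("w9.png")
E
```

```text
t 29.45 p [ 584.8 -313.5  189.7] jaw 1.502 j6 -0.43 F [ 0.6 -0.1 -1.2] w 43.5 tilt [-0.001  0.027]
shift [134.7  -0.4  -1.1] roll -0.003 check 1.505
```

View pics/w9.png

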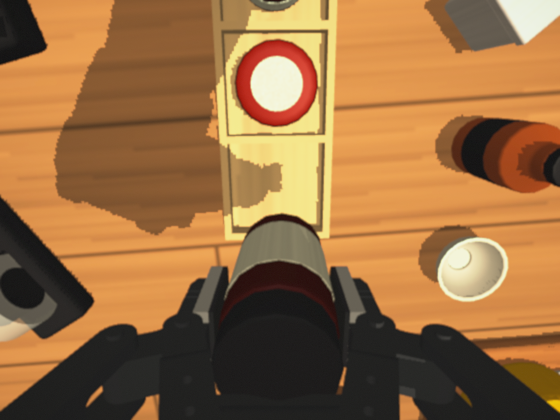

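Emit:
{"method": "move_arm", "body": {
  "commands": [
    [[30, 0, 0], 0],
    [[75, 0, 0], 0],
    [[108, 0, -1], 0],
    [[126, 0, -1], 0],
    [[133, 0, -1], 0],
    [[135, 0, -1], 0],
    [[135, 0, -1], 0],
    [[135, 0, -1], 0],
    [[135, 0, -1], 0],
    [[135, 0, -1], 0]
  ]
}}

```text
t: 30.75
position: [0.5856, -0.3089, 0.0556]
tcp_rot: [0.061, 1.544, 1.567]
wrist_force: [0.0, -0.8, -1.4]
width: 0.0431
```

Emit:
{"method": "move_arm", "body": {
  "commands": [
    [[0.5, 0, 0], 0],
    [[1, 0, 0], 0],
    [[1.5, 0, 0], 0],
    [[2, 0, 0], 0],
    [[2.5, 0, 0], 0],
    [[3, 0, 0], 0],
    [[3.2, 0, 0], 0],
    [[3.2, 0, 0], 0],
    [[3.2, 0, 0], 0],
    [[3.2, 0, 0], 0]
  ]
}}

```text
t: 32.0
position: [0.5855, -0.3087, 0.0522]
tcp_rot: [0.073, 1.544, 1.578]
wrist_force: [-0.3, -0.3, -0.4]
width: 0.0434
```

Emit:
{"method": "move_arm", "body": {
  "commands": [
    [[0.3, 0, 0], 0],
    [[0.6, 0, 0], 0],
    [[0.9, 0, 0], 0],
    [[1, 0, 0], 0],
    [[1, 0, 0], 0],
    [[1, 0, 0], 0],
    [[1, 0, 0], 0],
    [[1, 0, 0], 0],
    [[1, 0, 0], 0],
    [[1, 0, 0], 0]
  ]
}}

```text
t: 33.25
position: [0.5859, -0.3087, 0.052]
tcp_rot: [0.031, 1.544, 1.536]
wrist_force: [-1.2, 1.5, 5.3]
width: 0.0433
```

Emit:
{"method": "move_arm", "body": {
  "commands": [
    [[0, 0, 0], 0],
    [[0, 0, 0], 0],
    [[0, 0, 0], 0],
    [[0, 0, 0], 0],
    [[0, 0, 0], 0],
    [[0, 0, 0], 0],
    [[-20, 0, 0], 0],
    [[-60, 0, 0], 0],
    [[-110, 0, 0], 0],
    [[-150, 0, 0], 0]
  ],
  "fingers": 0
}}

```text
t: 34.5
position: [0.5857, -0.3128, 0.2033]
tcp_rot: [0.028, 1.545, 1.533]
wrist_force: [0.9, 0.5, 0.1]
width: 0.0852
```

```bash
python3 go.py 562.5 -121.5 205 1.296;python3 - <<'E'
from w import *
wrist("w10.png")
E
```

```text
t 34.5 p [ 585.7 -312.8  203.3] jaw 1.505 j6 -0.44 F [0.9 0.5 0.1] w 85.2 tilt [0.001 0.026]
shift [  3.3  35.6 189.4] roll 0.209 check 1.296
```

View pics/w10.png

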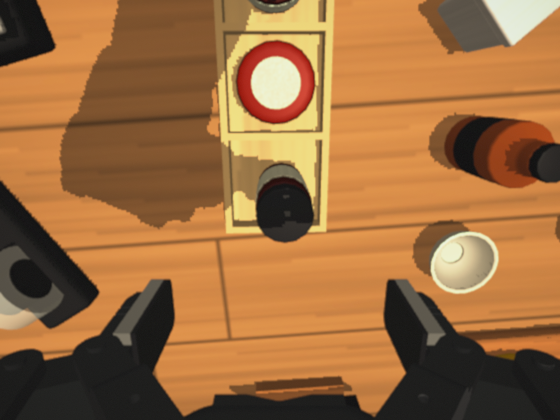

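Slim jar stands in the far compartment (285,205). Next is the bottle.

Emit:
{"method": "move_arm", "body": {
  "commands": [
    [[1, 6, 40], 0.1],
    [[2, 16, 90], 0.209],
    [[3, 26, 140], 0.209],
    [[3, 33, 175], 0.209],
    [[3, 36, 189], 0.209],
    [[3, 36, 189], 0.209],
    [[3, 36, 189], 0.209],
    [[3, 36, 189], 0.209],
    [[3, 36, 189], 0.209],
    [[3, 36, 189], 0.209]
  ]
}}

```text
t: 35.8
position: [0.562, -0.1222, 0.2031]
tcp_rot: [0.291, 1.544, 1.586]
wrist_force: [0.0, 0.6, 0.4]
width: 0.0849
```

```bash
python3 - <<'E'
from w import *
f,K,T=wrist("w11.png")
hsv=cv2.cvtColor(f,cv2.COLOR_RGB2HSV)
b,st,c=blob(hsv[...,2]<70,(277,212),22);print(st,c,(ray(K,T,c,.11)*1000).round(1))
E
python3 go.py 562.5 -121.5 43 1.296
```

```text
[ 256  198   38   37 1082] [274.62292052 215.5       ] [[ 561.8 -122.4  110. ]]
t 35.85 p [ 562.  -122.1  203.1] jaw 1.296 j6 0.05 F [-0.8 -0.2 -0.3] w 85.3 tilt [-0.     0.027]
shift [160.1  -1.6  -3.5] roll -0.0 check 1.296
```

View pics/w11.png

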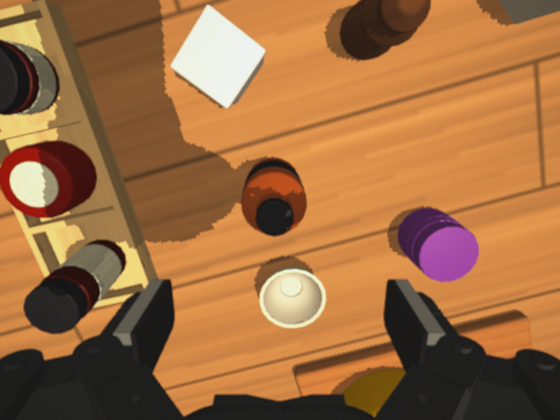

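Bottle is centred at (273,197). Descend with the TCP to z = 45 mm so the body clears its cap.

Emit:
{"method": "move_arm", "body": {
  "commands": [
    [[40, 0, -1], 0],
    [[85, -1, -2], 0],
    [[122, -1, -3], 0],
    [[147, -1, -4], 0],
    [[155, -1, -4], 0],
    [[158, -1, -4], 0],
    [[158, -1, -4], 0],
    [[158, -1, -4], 0],
    [[158, -1, -4], 0],
    [[158, -1, -4], 0]
  ]
}}

```text
t: 37.1
position: [0.562, -0.1216, 0.0455]
tcp_rot: [0.266, 1.544, 1.563]
wrist_force: [-0.1, 1.2, -0.2]
width: 0.0857
```

Emit:
{"method": "move_arm", "body": {
  "commands": [
    [[0, 0, 0], 0],
    [[0, 0, 0], 0],
    [[0, 0, 0], 0],
    [[0, 0, 0], 0],
    [[0, 0, 0], 0],
    [[0, 0, 0], 0],
    [[0, 0, 0], 0],
    [[0, 0, 0], 0],
    [[0, 0, 0], 0],
    [[0, 0, 0], 0]
  ],
  "fingers": 1
}}

```text
t: 38.35
position: [0.5621, -0.1217, 0.0455]
tcp_rot: [0.257, 1.544, 1.554]
wrist_force: [-0.3, -1.1, 5.5]
width: 0.0508
```

```bash
python3 go.py 562 -122 192 1.296; python3 - <<'E'
from w import *
wrist("w12.png")
E
```

```text
t 38.35 p [ 562.1 -121.7   45.5] jaw 1.296 j6 0.05 F [-0.3 -1.1  5.5] w 50.8 tilt [0.    0.027]
shift [-146.4    1.     3.4] roll 0.0 check 1.296
```

View pics/w12.png

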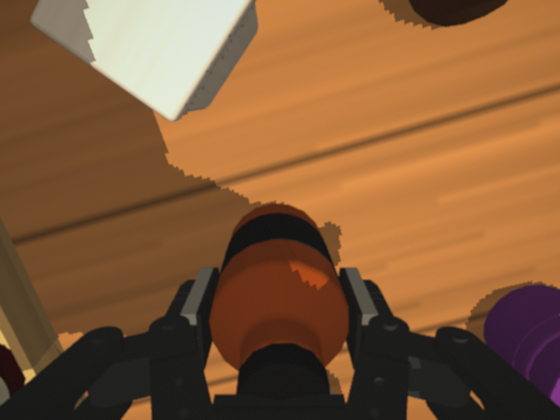

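Emit:
{"method": "move_arm", "body": {
  "commands": [
    [[-10, 0, 0], 0],
    [[-40, 0, 1], 0],
    [[-80, 0, 2], 0],
    [[-118, 1, 3], 0],
    [[-140, 1, 3], 0],
    [[-147, 1, 3], 0],
    [[-147, 1, 3], 0],
    [[-147, 1, 3], 0],
    [[-147, 1, 3], 0],
    [[-147, 1, 3], 0]
  ]
}}

```text
t: 39.65
position: [0.5614, -0.1223, 0.1915]
tcp_rot: [0.323, 1.544, 1.62]
wrist_force: [-0.3, 0.1, -1.0]
width: 0.051
```

```bash
python3 go.py 555 275.5 192 1.296
```

```text
t 39.65 p [ 561.4 -122.3  191.5] jaw 1.296 j6 0.05 F [-0.3  0.1 -1. ] w 51.0 tilt [-0.001  0.027]
shift [ 10.4 113.9 381. ] roll 0.0 check 1.296
```

Emit:
{"method": "move_arm", "body": {
  "commands": [
    [[1, 12, 40], 0],
    [[2, 27, 90], 0],
    [[4, 42, 140], 0],
    [[5, 57, 190], 0],
    [[7, 72, 240], 0],
    [[8, 87, 290], 0],
    [[9, 100, 335], 0],
    [[10, 110, 368], 0],
    [[10, 114, 381], 0],
    [[10, 114, 381], 0]
  ]
}}

```text
t: 40.9
position: [0.555, 0.2757, 0.1925]
tcp_rot: [0.302, 1.544, 1.599]
wrist_force: [-0.3, -0.2, -1.7]
width: 0.051
```

```bash
python3 go.py 555 275.5 55 1.296; python3 - <<'E'
from w import *
wrist("w13.png")
E
```

```text
t 40.9 p [555.  275.7 192.5] jaw 1.297 j6 0.72 F [-0.3 -0.2 -1.7] w 51.0 tilt [-0.001  0.026]
shift [137.5  -1.1  -3.7] roll 0.001 check 1.296
```

View pics/w13.png

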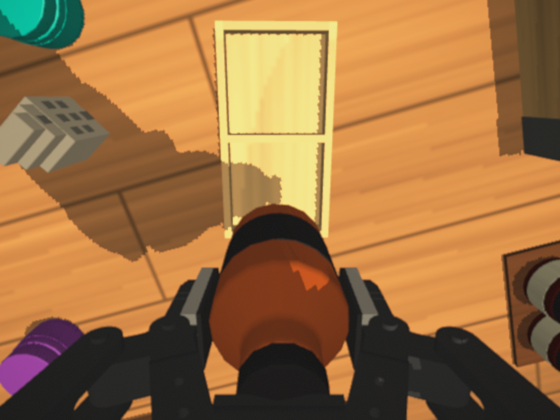

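```bash
python3 - <<'E'
from w import *
f,K,T=wrist()
P=(ray(K,T,[(214,21),(338,21),(219,133),(334,139),(226,238),(328,238)],.025)[:,:2]*1000);print(P.round(1).tolist())
c,s=np.cos(-.275),np.sin(-.275)
for l in((-89,-47),(-89,47),(0,-47),(0,47),(89,-47),(89,47)):print(l,round(513.7+c*l[0]-s*l[1],1),round(287.4+s*l[0]+c*l[1],1))
E
```

```text
[[415.0, 267.3], [440.4, 359.2], [496.0, 244.2], [527.1, 335.8], [586.9, 220.5], [613.0, 310.2]]
(-89, -47) 415.3 266.3
(-89, 47) 440.8 356.8
(0, -47) 500.9 242.2
(0, 47) 526.5 332.6
(89, -47) 586.6 218.0
(89, 47) 612.1 308.5
```

Emit:
{"method": "move_arm", "body": {
  "commands": [
    [[30, 0, -1], 0],
    [[75, 0, -1], 0],
    [[108, -1, -2], 0],
    [[127, -1, -2], 0],
    [[135, -1, -2], 0],
    [[138, -1, -2], 0],
    [[138, -1, -2], 0],
    [[138, -1, -2], 0],
    [[138, -1, -2], 0],
    [[138, -1, -2], 0]
  ]
}}

```text
t: 42.25
position: [0.5557, 0.277, 0.0552]
tcp_rot: [0.268, 1.544, 1.564]
wrist_force: [-0.4, -0.4, -2.3]
width: 0.0509
```

Emit:
{"method": "move_arm", "body": {
  "commands": [
    [[0.5, 0, 0], 0],
    [[1, 0, 0], 0],
    [[1.5, 0, 0], 0],
    [[2, 0, 0], 0],
    [[2.5, 0, 0], 0],
    [[3, 0, 0], 0],
    [[3.5, 0, 0], 0],
    [[3.8, 0, 0], 0],
    [[3.8, 0, 0], 0],
    [[3.8, 0, 0], 0]
  ]
}}

```text
t: 43.5
position: [0.5557, 0.277, 0.0515]
tcp_rot: [0.267, 1.544, 1.563]
wrist_force: [-1.4, -0.3, 3.7]
width: 0.051
```

Emit:
{"method": "move_arm", "body": {
  "commands": [
    [[0, 0, 0], 0],
    [[0, 0, 0], 0],
    [[0, 0, 0], 0],
    [[0, 0, 0], 0],
    [[0, 0, 0], 0],
    [[0, 0, 0], 0],
    [[-20, 0, 0], 0],
    [[-60, 0, 0], 0],
    [[-110, 0, 0], 0],
    [[-150, 0, 0], 0]
  ],
  "fingers": 0
}}

```text
t: 44.75
position: [0.5558, 0.273, 0.2032]
tcp_rot: [0.237, 1.543, 1.533]
wrist_force: [-0.1, 1.3, 0.9]
width: 0.0854
```

```bash
python3 go.py 460.5 123 200 2.07;python3 - <<'E'
from w import *
wrist("w14.png")
E
```

```text
t 44.75 p [555.8 273.  203.2] jaw 1.296 j6 0.72 F [-0.1  1.3  0.9] w 85.4 tilt [0.001 0.028]
shift [  -1.    51.1 -170.2] roll -0.774 check 2.07
```

View pics/w14.png

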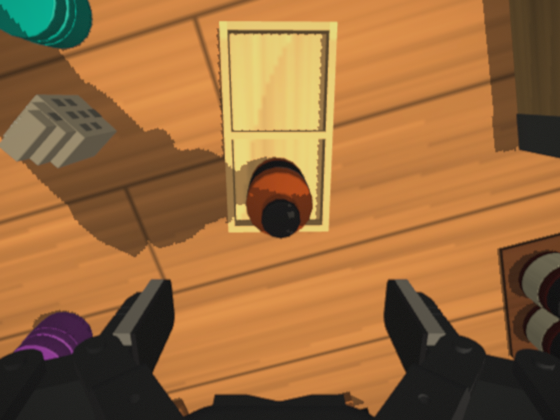

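The bottle stands in the far compartment of box two (280,200), upright. Moving over the house now.

Emit:
{"method": "move_arm", "body": {
  "commands": [
    [[0, 10, -35], -0.15],
    [[0, 25, -80], -0.32],
    [[-1, 38, -125], -0.49],
    [[-1, 47, -158], -0.66],
    [[-1, 51, -170], -0.774],
    [[-1, 51, -170], -0.774],
    [[-1, 51, -170], -0.774],
    [[-1, 51, -170], -0.774],
    [[-1, 51, -170], -0.774],
    [[-1, 51, -170], -0.774]
  ]
}}

```text
t: 46.05
position: [0.4606, 0.1234, 0.1979]
tcp_rot: [-0.48, 1.544, 1.591]
wrist_force: [0.4, 0.5, -0.0]
width: 0.0853
```

```bash
python3 go.py 460.5 123 35 2.07;python3 - <<'E'
from w import *
f,K,T=wrist("w15.png");np.savez("w15.npz",frame=f,camera_matrix=K,T=T)
cv2.imwrite("pics/w15c.png",cv2.resize(f[140:270,210:350,::-1],None,fx=5,fy=4.6,interpolation=2))
E
```

```text
t 46.05 p [460.6 123.4 197.9] jaw 2.071 j6 -0.25 F [ 0.4  0.5 -0. ] w 85.3 tilt [-0.001  0.027]
shift [162.8   2.3  -4.2] roll 0.001 check 2.07
```

View pics/w15.png

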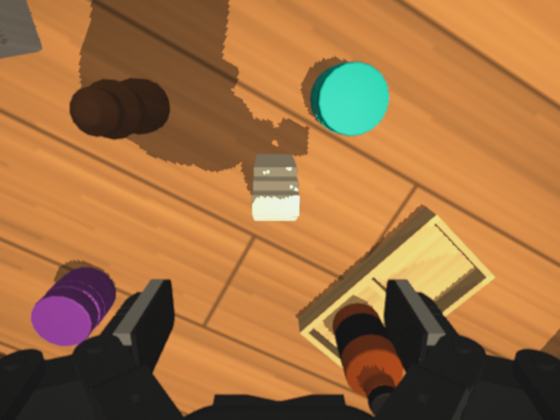

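View pics/w15c.png

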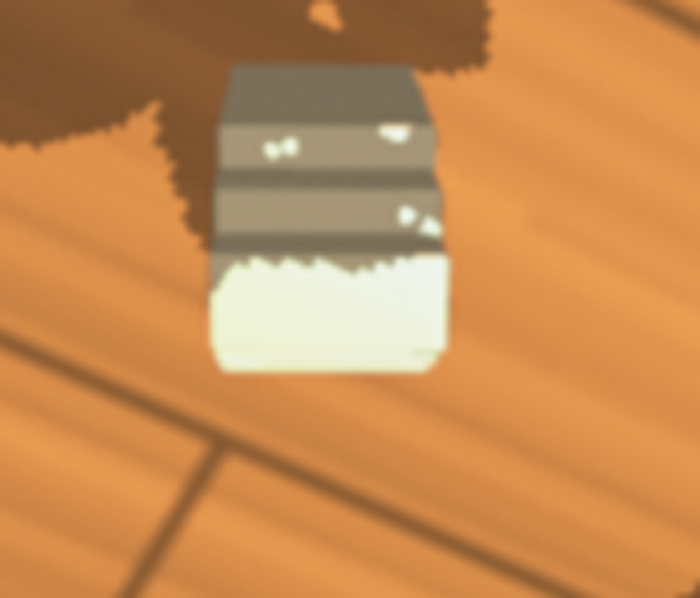

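```bash
python3 - <<'E'
from h import *
f,K,T=ld("w15")
for p in((276,206),(252,206),(300,206)):print((ray(K,T,p,.092)*1000).round(1))
E
```

```text
[[459.5 123.2  92. ]]
[[467.6 108.1  92. ]]
[[451.4 138.3  92. ]]
```

House is aligned with the jaws, top face centred at wrist (276,206). Descend and grip.

Emit:
{"method": "move_arm", "body": {
  "commands": [
    [[40, 0, -1], 0],
    [[85, 1, -2], 0],
    [[122, 2, -3], 0],
    [[150, 2, -4], 0],
    [[160, 2, -4], 0],
    [[163, 2, -4], 0],
    [[163, 2, -4], 0],
    [[163, 2, -4], 0],
    [[163, 2, -4], 0],
    [[163, 2, -4], 0]
  ]
}}

```text
t: 47.35
position: [0.4608, 0.1231, 0.0353]
tcp_rot: [-0.511, 1.544, 1.56]
wrist_force: [0.3, 0.5, -0.7]
width: 0.0851
```

Emit:
{"method": "move_arm", "body": {
  "commands": [
    [[0, 0, 0], 0],
    [[0, 0, 0], 0],
    [[0, 0, 0], 0],
    [[0, 0, 0], 0],
    [[0, 0, 0], 0],
    [[0, 0, 0], 0],
    [[0, 0, 0], 0],
    [[0, 0, 0], 0],
    [[0, 0, 0], 0],
    [[0, 0, 0], 0]
  ],
  "fingers": 1
}}

```text
t: 48.6
position: [0.4607, 0.123, 0.0351]
tcp_rot: [-0.499, 1.544, 1.572]
wrist_force: [-1.9, -2.1, 3.8]
width: 0.0337
```

Emit:
{"method": "move_arm", "body": {
  "commands": [
    [[-10, 0, 0], 0],
    [[-40, 0, 1], 0],
    [[-80, 0, 2], 0],
    [[-118, 0, 3], 0],
    [[-140, 0, 3], 0],
    [[-150, 0, 3], 0],
    [[-150, 0, 3], 0],
    [[-150, 0, 3], 0],
    [[-150, 0, 3], 0],
    [[-150, 0, 3], 0]
  ]
}}

```text
t: 49.85
position: [0.4589, 0.1216, 0.1843]
tcp_rot: [-0.447, 1.544, 1.623]
wrist_force: [0.6, 1.1, -1.1]
width: 0.0334
```

```bash
python3 go.py 472.3 300.6 190 1.296
```

```text
t 49.85 p [458.9 121.6 184.3] jaw 2.071 j6 -0.26 F [ 0.6  1.1 -1.1] w 33.4 tilt [-0.001  0.027]
shift [ -0.9 -97.6 150.8] roll 0.775 check 1.296
```

Emit:
{"method": "move_arm", "body": {
  "commands": [
    [[-2, -20, 30], 0.15],
    [[-2, -45, 70], 0.3],
    [[-2, -70, 110], 0.45],
    [[-1, -90, 140], 0.6],
    [[-1, -98, 151], 0.72],
    [[-1, -98, 151], 0.775],
    [[-1, -98, 151], 0.775],
    [[-1, -98, 151], 0.775],
    [[-1, -98, 151], 0.775],
    [[-1, -98, 151], 0.775]
  ]
}}

```text
t: 51.1
position: [0.473, 0.3009, 0.1909]
tcp_rot: [0.279, 1.544, 1.575]
wrist_force: [-0.1, 0.2, -1.6]
width: 0.0334
```

```bash
python3 go.py 472.3 300.6 45 1.296;python3 - <<'E'
from w import *
f,K,T=wrist("w16.png")
E
```

```text
t 51.1 p [473.  300.9 190.9] jaw 1.295 j6 0.83 F [-0.1  0.2 -1.6] w 33.4 tilt [-0.     0.027]
shift [145.8  -0.5  -4.2] roll -0.001 check 1.296
```

View pics/w16.png

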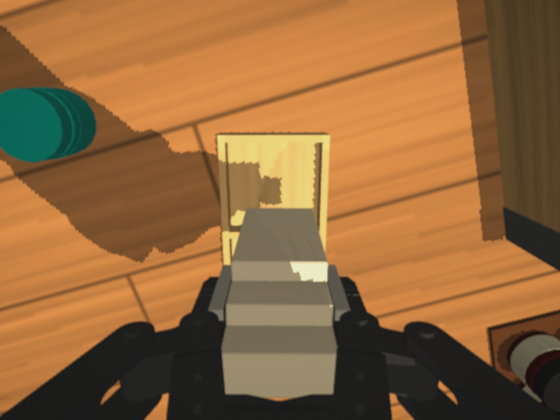

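Emit:
{"method": "move_arm", "body": {
  "commands": [
    [[30, 0, -1], 0],
    [[75, 0, -2], 0],
    [[112, 0, -3], 0],
    [[136, 0, -4], 0],
    [[144, 0, -4], 0],
    [[146, 0, -4], 0],
    [[146, 0, -4], 0],
    [[146, 0, -4], 0],
    [[146, 0, -4], 0],
    [[146, 0, -4], 0]
  ]
}}

```text
t: 52.4
position: [0.4719, 0.3013, 0.0451]
tcp_rot: [0.269, 1.544, 1.565]
wrist_force: [0.2, 0.4, -1.5]
width: 0.0335
```

Emit:
{"method": "move_arm", "body": {
  "commands": [
    [[0.5, 0, 0], 0],
    [[1, 0, 0], 0],
    [[1.5, 0, 0], 0],
    [[2, 0, 0], 0],
    [[2.5, 0, 0], 0],
    [[3, 0, 0], 0],
    [[3.5, 0, 0], 0],
    [[4, 0, 0], 0],
    [[4, 0, 0], 0],
    [[4, 0, 0], 0]
  ]
}}

```text
t: 53.65
position: [0.4718, 0.3013, 0.0413]
tcp_rot: [0.27, 1.544, 1.566]
wrist_force: [-2.5, -1.9, 5.6]
width: 0.0337
```

Contact. Release and lift well clear.

Emit:
{"method": "move_arm", "body": {
  "commands": [
    [[0, 0, 0], 0],
    [[0, 0, 0], 0],
    [[0, 0, 0], 0],
    [[0, 0, 0], 0],
    [[0, 0, 0], 0],
    [[0, 0, 0], 0],
    [[-20, 0, 0], 0],
    [[-60, 0, 0], 0],
    [[-110, 0, 0], 0],
    [[-160, 0, 0], 0]
  ],
  "fingers": 0
}}

```text
t: 54.9
position: [0.4716, 0.2968, 0.2022]
tcp_rot: [0.29, 1.544, 1.585]
wrist_force: [0.6, -0.4, 0.6]
width: 0.0852
```

```bash
python3 go.py 320 0 230 1.296;python3 - <<'E'
from w import *
f,K,T=wrist("w17.png")
E
```

```text
t 54.9 p [471.6 296.8 202.2] jaw 1.295 j6 0.83 F [ 0.6 -0.4  0.6] w 85.2 tilt [-0.     0.027]
shift [ -35.8   65.4 -326. ] roll -0.001 check 1.296
```

View pics/w17.png

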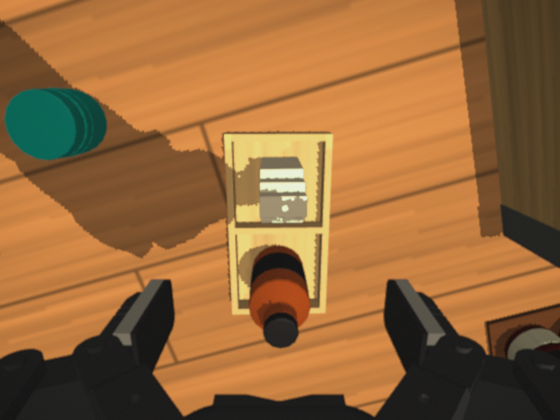

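The house stands in the near compartment (283,190). I'll move the arm back for a final look.

Emit:
{"method": "move_arm", "body": {
  "commands": [
    [[-10, 10, -40], 0],
    [[-20, 20, -90], 0],
    [[-30, 30, -145], 0],
    [[-35, 40, -200], 0],
    [[-36, 50, -250], 0],
    [[-36, 60, -300], 0],
    [[-36, 65, -326], 0],
    [[-36, 65, -326], 0],
    [[-36, 65, -326], 0],
    [[-36, 65, -326], 0]
  ]
}}

```text
t: 56.2
position: [0.321, 0.0007, 0.2287]
tcp_rot: [0.291, 1.544, 1.588]
wrist_force: [-0.1, -0.1, -0.6]
width: 0.0856
```

```bash
python3 go.py;python3 - <<'E'
from rig import get_image
import cv2
for n in("scene","top"):
    cv2.imwrite(f"pics/{n}F.png",get_image(n)["frame"][:,:,::-1])
E
```

```text
t 56.2 p [321.    0.7 228.7] jaw 1.297 j6 0.25 F [-0.1 -0.1 -0.6] w 85.6 tilt [-0.     0.027]
```

View pics/sceneF.png

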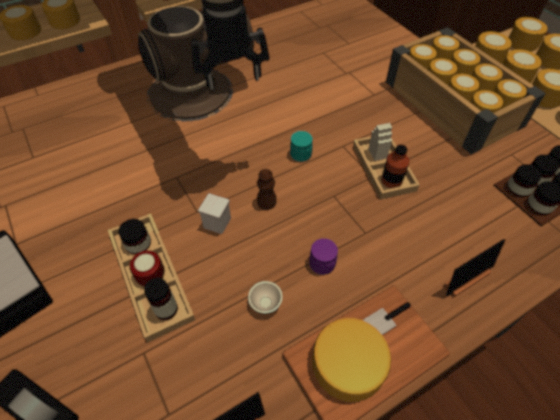

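View pics/topF.png

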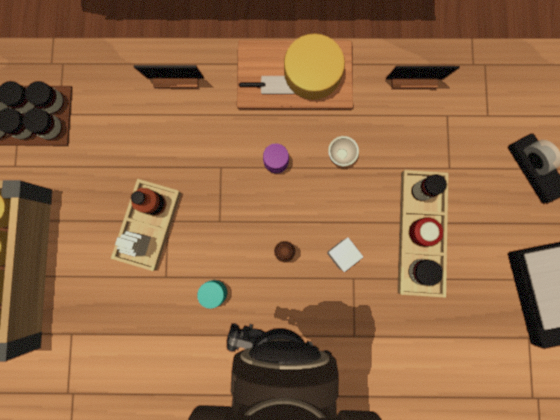

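Both views show all five items upright in their compartments. The boxes, mill (285,251), tin (346,254), bowl (343,152) and both look-alikes are where they started.

```bash
python3 -c "
from rig import hand_in;print(hand_in())"
```

```text
the job is handed in; nothing more can be done
None
```

Both gift boxes are made up and the job is handed in, at about 56 s of the 122 s allowed.

- **Three-compartment box:** the cheese is in the middle, the squat jar in the end nearer the robot and the slim jar in the far end.
- **Two-compartment box:** the bottle is in the far compartment and the house in the near one.

I lowered each item until the wrist force rose by about 5–7 N, then opened the gripper.

**Last checks:** the final scene and top views show all five items upright in their compartments. The boxes, the mill, the bowl, the tin and the purple and turquoise look-alikes are where they started. The gripper is open and clear of everything.

**Irregularities:**
- Early on, the last joint ran into its limit, which left the tool tilted by about 1.5° for the rest of the job. This had no visible effect on how the items stand.
- The camera views disagreed by up to about 4 mm on the slim jar and 2–3 mm elsewhere. That was well within the gripper's and the compartments' clearance.

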